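Roll the clip cover of a light bar home and hold it down

ROBOT

A 6-joint arm with a two-finger parallel gripper is mounted at the origin on a cart in front of the work surface, level with it; the furniture and walls round the work are solid. World frame = base frame: x ahead of the robot, y to its left, z up, the work surface at z = 0. Lengths are in m, angles in rad, forces in N, time in s.
With the tool pointing down it reaches from about 0.35 to 0.85 m from the base axis. Payload 8.1 kg.
Tool frame: the origin (TCP) lies on the centre line of the jaws, within the pads' length; the fingertips stand 17 mm ahead of it and the grasp point (between the pads) lies 2 mm behind it; z points along the fingers, y is the line along which they close (so a half turn about z gives the same grasp; the last joint's range is limited). The gripper opens to 93 mm and grips with 3 to 60 N. Pads are 15 mm wide; open, the fingers measure 128 mm over their backs; the gripper's body (75 mm by 188 mm) begins 65 mm behind the grasp point.
Start: joints at [-1.384, 0.13, 1.488, -0, 1.523, -0.085], TCP at [0.161, -0.578, 0.236] pointing down, gripper open.
Joint ranges: [-2.96, 2.96], [-0.89, 2.26], [0.02, 2.5], [-1.34, 4.48], [0, 2.73], [-2.66, 2.66]. Speed limits (rad/s): [2.39, 2.39, 2.79, 3.14, 3.14, 3.14].

INTERFACE

Orientations are given as a rotation vector (axis times angle).
In Python, from plant import status, eyes, robot gives the robot as it stands. The module is installed in compiled form; this text tells all that it offers.
- The arm moves only by the tool servo_tool, never from a script. Its argument "plan" is text: rows parted by semicolons, each of 4 numbers parted by spaces: the shift along the tool's x, y, z in m, then the turn about the tool's z in degrees. A call has 1 to 12 rows; each row is the pose to reach, as a shift and turn from the pose commanded when the call began, along the tool's axes at that moment; what a row does not reach only later rows make up. A row lasts 1/12 s, in which the tool goes at most 41.7 mm and 7.16 degrees, less where a joint would pass 70% of its speed; a pose out of reach is approached as far as the arm can. A call with a gripper value outside its range is refused whole. "grip" is the closure, from -1 (fully open) to 1 (shut), set as the call begins (left out, the last holds). The fingers move at their own pace and stop on an object; "grip_force" is the grip in N (left out, the last holds). Time passes only in rows, so rows that repeat a pose let the fingers close. It gives the time, the measured TCP pose, the force, the opening and the grip force at its end, in the units of the state.
- status.read_state(): the state, without advancing time (a new reading comes with each control period).
- eyes.read_camera(name): name is "scene" or "top" or "wrist"; returns a dict with "image" (420x560x3 uint8, blue, green, red), "fovy" (degrees; the focal length in pixels is half the picture's height over the tangent of half this angle, whatever the lens; pixels are square), "cx", "cy" (the principal point, pixels), "world_from_camera" (4x4, takes a point from camera to world coordinates); the wrist camera has in their place "hand_eye" (4x4, takes a point from camera to tool coordinates, whose origin is the TCP and whose axes are the flange's). Camera axes: x right, y down, z forward; pixel columns grow to the right and rows downward; lengths in m; the calibration is good to about 2 mm. The wrist camera is an equidistant fisheye: a pixel r from the principal point sees the ray r / f radians off the axis. A picture is of the moment at which its call begins: read the wrist's pose just before it. There is no depth.
- robot.close_job(): hands the job in; it is judged then, once.
The state is a dict: "t": time; "q": joint angles; "dq": joint speeds; "joint_torque": joint torques, N m; "tool_pos": TCP position; "orientation": TCP orientation; "force": force on the tool from outside, world axes, zero at the start; "wrist_torque": the same for the moment, N m; "opening": finger opening in m; "gripper_force": force on a finger pad.
Only numpy, scipy, OpenCV 4.12 (cv2) and the standard library are available. Lean on these libraries where they do the work, as an engineer would, in place of code of your own. Each camera call takes 0.05 s, during which the arm holds its last target. There are 200 camera calls.

TASK

The white cover of the desk light bar lies loose on its four spring clips. Take the hand roller by its wooden grip, press on the cover at the power-inlet end until that end snaps home, then roll along the cover without lifting off, still pressing, until the plain end snaps home as well. Press firmly but do not lean hard on it, keep your fingers off the cover and leave the other things alone; finish while still holding the roller and pressing on the plain end.

Things in the scene. Friction and masses are not known exactly. Their poses are not given: they have to be found in the camera images.
- light_bar: Desk light bar screwed to the desk (fixed): aluminium channel 223 mm long (its y), 40 mm wide (x), 22 mm high, with grey end caps 46 mm wide and 28 mm high, outer faces at y = +-121 mm, a 20 mm foot tab beyond each. The +y end, on the robot's left, is the power-inlet end (round black 11 mm socket); the -y end is plain. Origin on the desk under its middle, z up.
- inlet_clips (a point): Midway between the two spring clips of the power-inlet end, at nose height, 30 mm above the desk (light bar y = +85 mm). One clip stands on each side wall, x = +-20 to +-31 mm, top 39 mm above the desk: a sprung tongue with a rolled nose that rides over the cover's side bead and springs back above it.
- plain_clips (a point): The same point between the two spring clips of the plain end (light bar y = -85 mm, 30 mm above the desk).
- cover: White plastic cover (70 g): flat-topped cap 220 mm long (y), 40 mm wide (x), 12 mm high, a round bead along each long side, two rails inside that guide it in the channel. Origin in the middle of its lower rim, flat top at z = +12 mm; axes as the light bar's. At the start it lies level on the clips, top 42 mm above the desk; home, its top is at 34 mm.
- cover_inlet_end (a point): On the flat top of the cover, centre line, between the clips of the power-inlet end (+85 mm along y). 42 mm above the desk at the start, 34 mm when home. This end resists with about 13 to 17 N, then after a few mm gives way suddenly and the clips pull it down; the plain end stays up.
- cover_plain_end (a point): The same at the plain end (-85 mm along y); resists alike. With the inlet end home the stiff cover slopes up to this end and turns about the inlet clips, so this end snaps down when the pressing roller comes near it.
- roller: Hand roller (0.2 kg) standing on two black rubber wheels, one behind the other, 26 mm in diameter, 26 mm wide, axles 34 mm apart: it rolls along its own x, both ways alike. Steel frame 60 mm long (x), 34 mm wide (y), 32 mm high; on it an upright wooden grip 50 mm long (x), 22 mm wide (y), up to 78 mm. Origin at the wheels' underside, midway, z up.
- roller_grip (a point): Middle of the roller's wooden grip, 56 mm above the underside of the wheels; take it from above across its 22 mm width (the roller's y). The grip is bare wood from 35 to 78 mm.
- multimeter: Hand multimeter 128 x 70 x 40 mm lying at the left near the edge of the desk; not to be disturbed.
- flush_cutters: Small cutters with red handles, 140 mm long, 12 mm high, lying on the desk between the robot and the light bar; not to be disturbed.
- apple: Red apple, about 70 mm, standing to the left of the roller; not to be disturbed.
Not all that is in view belongs to the job. Leave any orange look-alike of the roller alone.

How it is judged:
By the outcome, as a careful person would: the job done as asked, in the order asked, and still so for the second after the job is handed in, while the arm keeps its last pose, push and grip.
It also fails if it takes over 61 s, if anything falls off the work surface, if the arm or the gripper's body presses on something with over 40 N, if the wrist force passes 120 N, or if a joint passes its speed limit or range.

## Working session

There is one attempt and no reset: what is moved stays moved. The work goes in short steps, Python scripts to look and compute and a tool call to move; the robot and the scene stay as the last step left them, time stands still between calls to the robot, and variables do not carry over. Pictures are saved under pics/ and viewed, at most 10 in all, crops included, and the job is handed in when it is done.

Besides the shell and the picture viewer there is one more tool, called after "Emit:" as name(argument=value, ...) on one line, values as JSON. servo_tool: Moves the arm, as the interface text tells. Its arguments: {"type":"object","properties":{"plan":{"type":"string"},"grip":{"type":"number"},"grip_force":{"type":"number"}},"required":["plan"]}

```bash
mkdir -p pics; python3 - <<'E'
from plant import status, eyes
import cv2, pickle
s=status.read_state(); print(s)
d={}
for n in ("scene","top","wrist"):
    c=eyes.read_camera(n); d[n]=c; cv2.imwrite(f"pics/{n}0.png",c["image"])
    print(n,{k:v for k,v in c.items() if k!="image"})
pickle.dump((s,d),open("d0.pkl","wb"))
import numpy as np
cv2.imwrite("pics/all0.png",cv2.resize(np.vstack([d["top"]["image"],d["scene"]["image"]]),(560,840))[:840] ) 
E
```

```text
{'t': 0.0, 'q': array([-1.38442119e+00,  1.31174288e-01,  1.48925193e+00,  1.80271221e-05,
        1.52301050e+00, -8.54022510e-02]), 'dq': array([ 0.00059321,  0.00131803,  0.00144702,  0.00136613, -0.00016883,
        0.00061621]), 'joint_torque': array([ 2.54626693e-04, -5.59837246e+01, -4.91758955e+01,  7.67670712e-02,
        3.51857662e-02, -1.39474241e-04]), 'tool_pos': array([ 0.16099372, -0.57744378,  0.23459461]), 'orientation': array([-3.11080589e+00, -4.25343289e-01,  1.17863197e-04]), 'force': array([ 0.06232341,  0.73012987, -0.12754749]), 'wrist_torque': array([ 0.01401909, -0.02209987, -0.0105205 ]), 'gripper_force': 0.0, 'opening': 0.09299523684918537}
scene {'fovy': 43.712003543342206, 'cx': 279.9180801023313, 'cy': 209.2883868684719, 'world_from_camera': array([[-0.8885926 , -0.26040701,  0.37761274, -0.1363049 ],
       [-0.45868498,  0.49842232, -0.7356516 ,  1.1145586 ],
       [ 0.00335821, -0.82689986, -0.56233917,  0.97739442],
       [ 0.        ,  0.        ,  0.        ,  1.        ]])}
top {'fovy': 44.18305498708546, 'cx': 283.06005615010974, 'cy': 218.0204950693652, 'world_from_camera': array([[ 0.02037433, -0.99147556,  0.12868991,  0.30256448],
       [-0.99963409, -0.02249229, -0.01502596, -0.0521305 ],
       [ 0.0177924 , -0.12833668, -0.99157104,  1.5213441 ],
       [ 0.        ,  0.        ,  0.        ,  1.        ]])}
wrist {'fovy': 65.70646984690485, 'cx': 281.1217773622557, 'cy': 211.58840799011912, 'hand_eye': array([[-3.74397350e-04, -9.60808565e-01, -2.77212485e-01,
         7.72786940e-02],
       [ 9.99999919e-01, -4.00331777e-04,  3.69567790e-05,
        -9.52707129e-04],
       [-1.46485357e-04, -2.77212449e-01,  9.60808637e-01,
        -1.49236008e-01],
       [ 0.00000000e+00,  0.00000000e+00,  0.00000000e+00,
         1.00000000e+00]])}
```

View pics/top0.png

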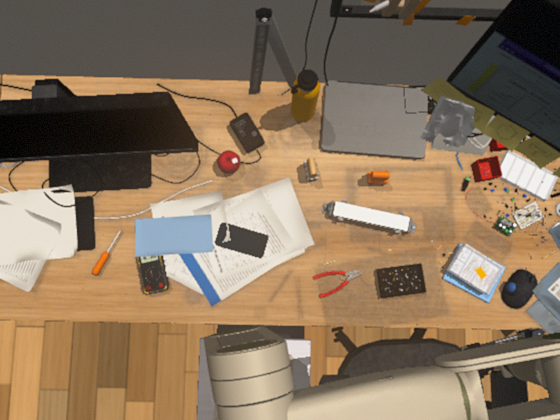

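View pics/scene0.png

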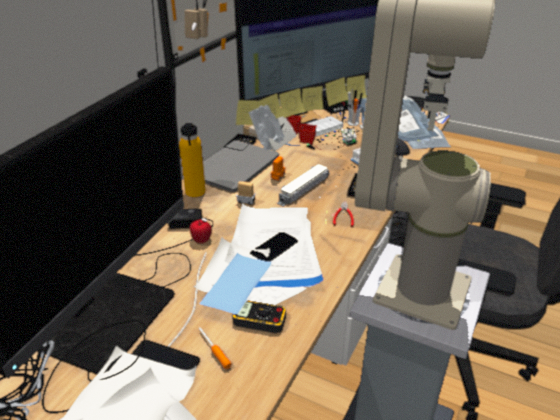

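Top view: the wooden-gripped roller is at (312,170), and the orange look-alike is at (378,177). The light bar runs from (328,210) to (412,226), the cutters are at (335,282), the apple at (229,161) and the multimeter at (152,272). The roller to use is the wooden one with the steel frame. In the scene view it's at (246,193), and the orange one is at (278,168). I'll confirm this in an enlarged crop.

```bash
cat > h.py <<'E'
import numpy as np, cv2, pickle
from scipy.spatial.transform import Rotation as R
def ray(c,u,v):
    f=c["image"].shape[0]/2/np.tan(np.radians(c["fovy"])/2); T=c["world_from_camera"]
    return T[:3,3], T[:3,:3]@np.array([(u-c["cx"])/f,(v-c["cy"])/f,1])
def plane(c,u,v,z):
    o,d=ray(c,u,v); return o+d*(z-o[2])/d[2]
def proj(c,p):
    f=c["image"].shape[0]/2/np.tan(np.radians(c["fovy"])/2); T=c["world_from_camera"]
    q=T[:3,:3].T@(np.asarray(p)-T[:3,3]); return q[:2]/q[2]*f+[c["cx"],c["cy"]]
E
python3 - <<'E'
from h import *
s,d=pickle.load(open("d0.pkl","rb"))
t=d["top"]["image"][145:245,295:425]; w=d["scene"]["image"][150:225,225:335]
a=cv2.resize(t,(780,600),interpolation=cv2.INTER_CUBIC)[:, :]
b=cv2.resize(w,(780,532),interpolation=cv2.INTER_CUBIC)
cv2.imwrite("pics/crop1.png",cv2.resize(np.vstack([a,b]),(413,600)))
cv2.imwrite("pics/crop1.png",np.hstack([cv2.resize(a,(400,308)),cv2.resize(b,(400,273+35))]))
c=d["top"]
print("grip",plane(c,312,168,.078),"oran",plane(c,378,177,.05))
for u,v in((328,210),(412,226),(370,218)): print(plane(c,u,v,.03 ))
for u,v in((319,282),(358,275),(335,297),(229,161)): print(plane(c,u,v,.01))
E
```

```text
grip [ 0.63557499 -0.15359836  0.078     ] oran [ 0.62001433 -0.34797602  0.05      ]
[ 0.52267971 -0.20534227  0.03      ]
[ 0.48119753 -0.45092444  0.03      ]
[ 0.50192729 -0.32820044  0.03      ]
[ 0.31383034 -0.18317643  0.01      ]
[ 0.33638902 -0.29664648  0.01      ]
[ 0.27169876 -0.23002787  0.01      ]
[0.66652397 0.0897019  0.01      ]
```

View pics/crop1.png

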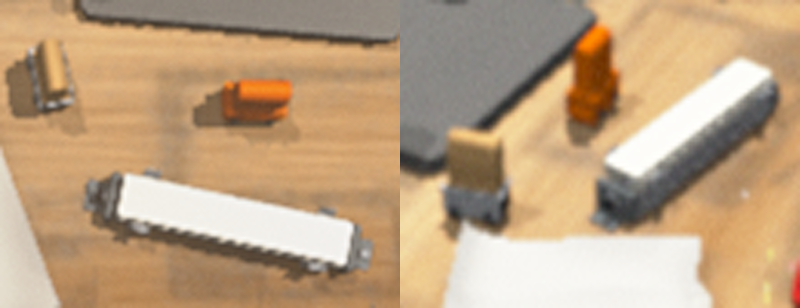

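The crop confirms it: the left one, with the light-wood grip on a steel frame and black wheels, is the roller. The all-orange one is the look-alike.

```bash
cat >> h.py <<'E'
def rect(c,m,z):
    n,l,st,_=cv2.connectedComponentsWithStats(m.astype(np.uint8)); k=1+np.argmax(st[1:,4])
    cn=cv2.findContours((l==k).astype(np.uint8),0,1)[0][0][:,0].astype(float)
    P=np.array([plane(c,u,v,z)[:2] for u,v in cn])*1000
    (cx,cy),(w,h),a=cv2.minAreaRect(P.astype(np.float32))
    if w<h: w,h,a=h,w,a+90
    return (cx,cy),(w,h),(a+90)%180-90,st[k]
E
python3 - <<'E'
from h import *
s,d=pickle.load(open("d0.pkl","rb"))
c=d["top"]; I=c["image"]; H=cv2.cvtColor(I,cv2.COLOR_BGR2HSV).astype(int)
m=np.zeros(I.shape[:2],bool); m[195:240,320:420]=1
print("cover",rect(c,m&(H[...,2]>200)&(H[...,1]<40),.042))
print(H[158:182,312:316].tolist()[::3])
Rm=R.from_rotvec(s["orientation"]).as_matrix(); print(Rm.round(3))
c=d["scene"]
print(proj(c,(.6356,-.1536,.078)),proj(c,(.502,-.328,.042)))
E
```

```text
cover ((507.1817321777344, -328.9728088378906), (220.162109375, 41.78216552734375), 78.73611450195312, array([ 333,  202,   77,   29, 1070], dtype=int32))
[[[17, 130, 223], [16, 129, 211], [16, 117, 196], [16, 110, 206]], [[18, 126, 231], [16, 130, 222], [16, 121, 206], [16, 98, 198]], [[18, 125, 236], [17, 128, 229], [17, 132, 213], [16, 109, 171]], [[18, 126, 235], [18, 125, 235], [17, 128, 226], [16, 129, 206]], [[17, 130, 230], [18, 122, 239], [17, 126, 233], [16, 132, 213]], [[16, 127, 205], [16, 130, 224], [16, 128, 215], [16, 130, 183]], [[17, 106, 96], [15, 110, 95], [16, 117, 111], [15, 117, 135]], [[15, 17, 152], [15, 22, 115], [16, 49, 88], [14, 69, 85]]]
[[ 0.963  0.268 -0.   ]
 [ 0.268 -0.963  0.002]
 [ 0.    -0.002 -1.   ]]
[247.46580516 182.24214424] [306.07642669 177.28837621]
```

Emit:
servo_tool(plan="0.02 -0.009 0 0;0.055 -0.0245 0 0;0.09 -0.04 0 0;0.125 -0.0556 0 0;0.16 -0.0712 0 0;0.195 -0.0868 0 0;0.23 -0.1024 0 0;0.265 -0.118 0 0;0.30 -0.1335 0 0;0.33 -0.147 0 0;0.35 -0.156 0 0;0.355 -0.158 0 0")

```text
t: 1.15
tool_pos: [0.463, -0.3276, 0.2353]
orientation: [-3.111, -0.431, -0.001]
force: [-0.2, 0.1, -0.7]
opening: 0.0931
gripper_force: 0.0
```

```bash
cat >> h.py <<'E'
def snap(name="wrist"):
    from plant import status, eyes
    s=status.read_state(); c=eyes.read_camera(name); c["s"]=s
    if name=="wrist":
        T=np.eye(4); T[:3,:3]=R.from_rotvec(s["orientation"]).as_matrix(); T[:3,3]=s["tool_pos"]
        c["world_from_camera"]=T@c["hand_eye"]
    return c
_ray=ray;_proj=proj
def ray(c,u,v):
    if "hand_eye" not in c: return _ray(c,u,v)
    f=c["image"].shape[0]/2/np.tan(np.radians(c["fovy"])/2); T=c["world_from_camera"]
    p=np.array([u-c["cx"],v-c["cy"]]); r=np.hypot(*p)+1e-9; a=r/f
    return T[:3,3],T[:3,:3]@np.r_[p/r*np.sin(a),np.cos(a)]
def proj(c,p):
    if "hand_eye" not in c: return _proj(c,p)
    f=c["image"].shape[0]/2/np.tan(np.radians(c["fovy"])/2); T=c["world_from_camera"]
    q=T[:3,:3].T@(np.asarray(p)-T[:3,3]); n=np.hypot(*q[:2])
    return q[:2]/n*np.arctan2(n,q[2])*f+[c["cx"],c["cy"]]
E
python3 - <<'E'
from h import *
c=snap(); print(c["s"]["t"],c["s"]["tool_pos"],c["s"]["orientation"],c["s"]["q"])
pickle.dump(c,open("w1.pkl","wb")); cv2.imwrite("pics/w1.png",c["image"])
E
```

```text
1.15 [ 0.46297186 -0.32758738  0.23527393] [-3.11069716e+00 -4.30899235e-01 -8.23965695e-04] [-7.06947132e-01  4.24941689e-02  1.58185957e+00  1.18604238e-03
  1.51778231e+00  5.88494383e-01]
```

View pics/w1.png

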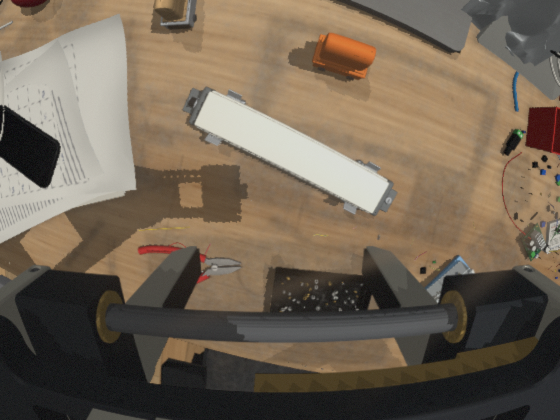

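The wrist view shows the cover from (205,105) to (385,195), the orange look-alike at (345,55) and the wooden roller at (175,10).

Emit:
servo_tool(plan="0.015 -0.015 0 0;0.04 -0.04 0 0;0.065 -0.065 0 0;0.09 -0.09 0 0;0.11 -0.11 0 0;0.12 -0.122 0 0;0.12 -0.125 0 0;0.12 -0.125 0 0;0.12 -0.125 0 0")

```text
t: 1.95
tool_pos: [0.5419, -0.1791, 0.2355]
orientation: [3.112, 0.424, -0.001]
force: [-0.3, 0.3, -0.4]
opening: 0.0929
gripper_force: 0.0
```

```bash
python3 - <<'E'
from h import *
c=pickle.load(open("w1.pkl","rb")); I=c["image"]; H=cv2.cvtColor(I,cv2.COLOR_BGR2HSV).astype(int)
m=np.zeros(I.shape[:2],bool); m[80:220,180:400]=1
print("cover",rect(c,m&(H[...,2]>150)&(H[...,1]<50),.042))
c=snap(); print(c["s"]["t"],c["s"]["tool_pos"],c["s"]["orientation"])
pickle.dump(c,open("w2.pkl","wb")); cv2.imwrite("pics/w2.png",c["image"])
E
```

```text
cover ((509.9661560058594, -327.8945007324219), (219.46168518066406, 45.65621566772461), 79.12519836425781, array([ 195,   91,  194,  122, 8070], dtype=int32))
1.95 [ 0.5419486  -0.17911724  0.23550771] [ 3.11233031e+00  4.24319208e-01 -1.01039256e-03]
```

View pics/w2.png

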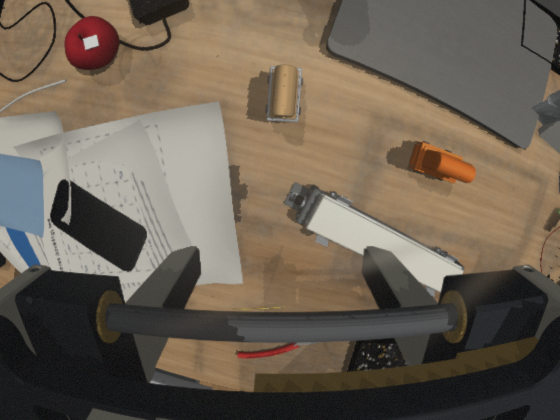

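The wrist view shows the roller clearly: its grip at (286,90) inside the frame (268–302, 65–122). The look-alike is at (443,162).

```bash
python3 - <<'E'
from h import *
c=pickle.load(open("w2.pkl","rb")); I=c["image"]; 
x0,y0=250,50
k=cv2.resize(I[y0:y0+85,x0:x0+70],None,fx=7,fy=7,interpolation=cv2.INTER_NEAREST)
for i in range(0,70,10): cv2.putText(k,str(x0+i),(i*7,10),0,.35,(0,0,255)); k[:, i*7]=(0,0,255)
for i in range(0,85,10): cv2.putText(k,str(y0+i),(0,i*7+4),0,.35,(0,0,255)); k[i*7]=(0,0,255)
cv2.imwrite("pics/w2c.png",k)
E
```

```text
(no output)
```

View pics/w2c.png

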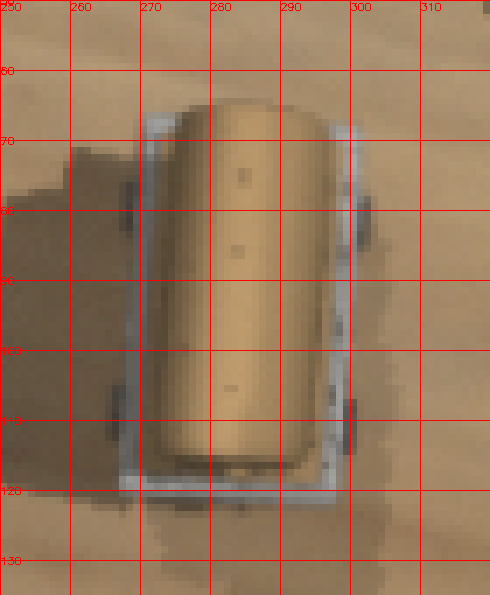

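```bash
python3 - <<'E'
from h import *
c=pickle.load(open("w2.pkl","rb")); Rm=R.from_rotvec(c["s"]["orientation"]).as_matrix()
P=[plane(c,u,v,.032)[:2] for u,v in((267.5,119),(298,120.5),(301,67.5),(270.5,66.5))]; P=np.array(P)
print(P, P.mean(0)); d=(P[2]+P[3]-P[0]-P[1])/2; print(np.linalg.norm(d),np.linalg.norm((P[1]+P[2]-P[0]-P[3])/2),np.degrees(np.arctan2(d[1],d[0])))
G=[plane(c,u,v,.073)[:2] for u,v in((275,110),(295,110),(274,75),(297,75))];print(np.array(G))
print("tool yaw",np.degrees(np.arctan2(Rm[1,0],Rm[0,0])))
for g in (P.mean(0),):
    print("shift tool",Rm.T@(np.r_[g,.056]-c["s"]["tool_pos"]))
E
```

```text
[[ 0.61350587 -0.14324664]
 [ 0.62069943 -0.17515064]
 [ 0.67749724 -0.16258818]
 [ 0.66975824 -0.13104953]] [ 0.6453652  -0.15300875]
0.05786488421453451 0.03258815356249087 12.35351974646748
[[ 0.62400136 -0.14945195]
 [ 0.62909313 -0.16762917]
 [ 0.65635567 -0.13952515]
 [ 0.66221639 -0.16033798]]
tool yaw 15.527090360907472
shift tool [0.1067572  0.00246029 0.17943387]
```

Emit:
servo_tool(plan="0.03 0.001 0 1;0.065 0.002 0 2;0.095 0.0025 0.02 3;0.107 0.0025 0.045 3.2;0.107 0.0025 0.075 3.2;0.107 0.0025 0.105 3.2;0.107 0.0025 0.13 3.2;0.107 0.0025 0.13 3.2;0.107 0.0025 0.13 3.2")

```text
t: 2.75
tool_pos: [0.6446, -0.1526, 0.1039]
orientation: [-3.122, -0.336, 0.006]
force: [0.9, -1.2, 1.0]
opening: 0.0928
gripper_force: 0.0
```

```bash
python3 - <<'E'
from h import *
from plant import status
s=status.read_state(); Rm=R.from_rotvec(s["orientation"]).as_matrix()
print(s["tool_pos"],"yaw",np.degrees(np.arctan2(Rm[1,0],Rm[0,0])),Rm[:,2],"shift",Rm.T@(np.array([.6447,-.1533,.057])-s["tool_pos"]))
E
```

```text
[ 0.64455964 -0.15258074  0.10388895] yaw 12.278726414898525 [-0.00415762  0.00103664 -0.99999082] shift [0.00016434 0.00082161 0.04688719]
```

Emit:
servo_tool(plan="0 0.0005 0.015 0;0 0.0005 0.032 0;0 0.0005 0.046 0;0 0.0005 0.0465 0;0 0.0005 0.0465 0")

```text
t: 3.17
tool_pos: [0.6461, -0.1521, 0.0588]
orientation: [-3.123, -0.338, 0.002]
force: [-0.1, 0.2, 0.5]
opening: 0.0932
gripper_force: 0.0
```

Emit:
servo_tool(plan="0 0 0 0;0 0 0 0;0 0 0 0;0 0 0 0;0 0 0 0;0 0 0 0;0 0 0 0;0 0 0 0;0 0 0 0;0 0 0 0;0 0 0 0;0 0 0 0", grip=1, grip_force=55)

```text
t: 4.17
tool_pos: [0.6466, -0.152, 0.0592]
orientation: [3.123, 0.339, 0.0]
force: [0.1, 0.2, -0.4]
opening: 0.0219
gripper_force: 55.0
```

Emit:
servo_tool(plan="0 0 -0.01 0;0 0 -0.03 0;0 0 -0.06 0;0 0 -0.09 0;0 0 -0.11 0;0 0 -0.12 0;-0.01 0.005 -0.12 -5;-0.03 0.014 -0.12 -11;-0.055 0.026 -0.12 -17;-0.08 0.037 -0.12 -23;-0.105 0.049 -0.12 -29;-0.125 0.058 -0.12 -34")

```text
t: 5.17
tool_pos: [0.5348, -0.2361, 0.1781]
orientation: [-2.883, -1.244, 0.002]
force: [-0.2, -0.1, -1.3]
opening: 0.0217
gripper_force: 55.0
```

Emit:
servo_tool(plan="0 0 0 -5;0 0 0 -10;0 0 0 -15;0 0 0 -20;0 0 0 -25;0 0 0 -30;0 0 0 -32.7;0 0 0 -32.7;0 0 0 -32.7")

```text
t: 5.92
tool_pos: [0.5364, -0.2352, 0.1785]
orientation: [-2.424, -1.997, 0.001]
force: [-0.1, -0.3, -0.8]
opening: 0.0217
gripper_force: 55.0
```

```bash
python3 - <<'E'
from h import *
c=snap(); s=c["s"]; Rm=R.from_rotvec(s["orientation"]).as_matrix()
print(s["t"],s["tool_pos"],s["force"],s["q"],"yaw",np.degrees(np.arctan2(Rm[1,0],Rm[0,0])),Rm[:,2],"shift",Rm.T@(np.array([.525,-.2445,.12])-s["tool_pos"]))
pickle.dump(c,open("w3.pkl","wb")); cv2.imwrite("pics/w3.png",c["image"])
E
```

```text
5.9167 [ 0.53642011 -0.23521068  0.17847779] [-0.1291936  -0.32405434 -0.82402048] [-5.00761880e-01  1.26150277e-01  1.59785415e+00  3.53874198e-06
  1.41890772e+00 -3.08276539e-01] yaw 78.97135700095515 [-1.15580153e-03  6.36548730e-04 -9.99999129e-01] shift [-0.01132603 -0.00935869  0.05848502]
```

View pics/w3.png

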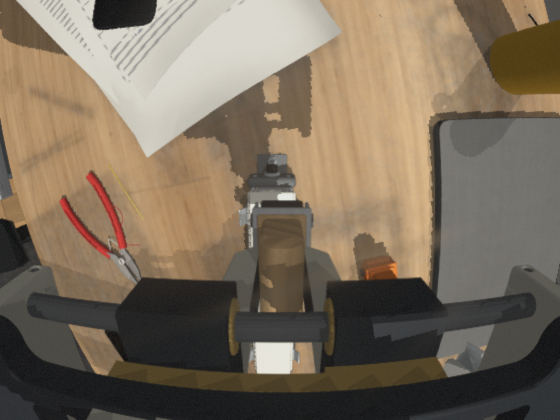

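```bash
python3 - <<'E'
from h import *
c=pickle.load(open("w3.pkl","rb"))
C=np.array([.509,-.328]); a=np.radians(79); Y=np.array([np.cos(a),np.sin(a)]); X=np.array([Y[1],-Y[0]])
for p in((-.023,.121),(.023,.121)): print(proj(c,np.r_[C+p[0]*X+p[1]*Y,.028]))
for p in((-.02,.11),(.02,.11)): print(proj(c,np.r_[C+p[0]*X+p[1]*Y,.042]))
k=cv2.resize(c["image"][140:240,210:330],None,fx=6,fy=6,interpolation=cv2.INTER_NEAREST)
for i in range(0,120,10): cv2.putText(k,str(210+i),(i*6,10),0,.35,(0,0,255)); k[:, i*6]=(0,0,255)
for i in range(0,100,10): cv2.putText(k,str(140+i),(0,i*6+4),0,.35,(0,0,255)); k[i*6]=(0,0,255)
cv2.imwrite("pics/w3c.png",k)
E
```

```text
[247.26177549 177.69609212]
[296.34796048 177.5643664 ]
[249.27193431 192.38369344]
[293.59681579 192.30328453]
```

View pics/w3c.png

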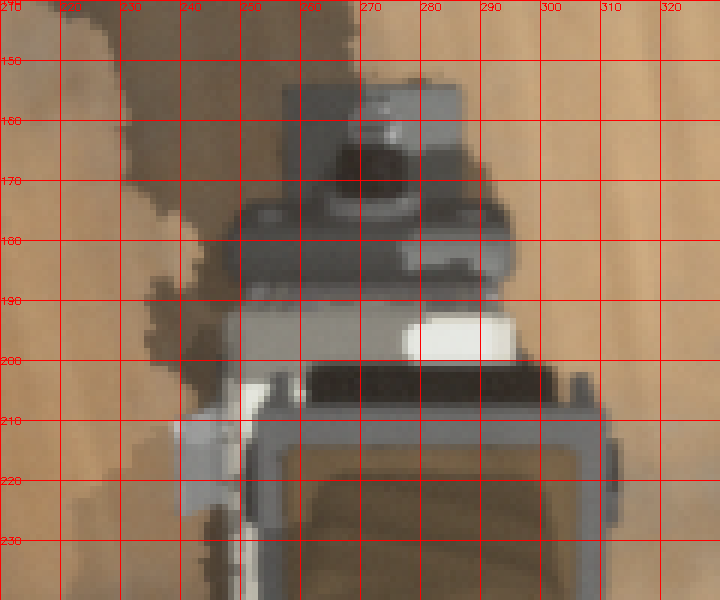

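Emit:
servo_tool(plan="-0.004 -0.004 0 0;-0.0113 -0.0094 0.01 0;-0.0113 -0.0094 0.03 0;-0.0113 -0.0094 0.05 0;-0.0113 -0.0094 0.065 0;-0.0113 -0.0094 0.07 0;-0.0113 -0.0094 0.07 0;-0.0113 -0.0094 0.07 0;-0.0113 -0.0094 0.07 0")

```text
t: 6.72
tool_pos: [0.5261, -0.2454, 0.1104]
orientation: [2.422, 1.998, 0.001]
force: [-0.1, 0.3, -1.6]
opening: 0.0216
gripper_force: 55.0
```

```bash
cat > st.py <<'E'
from h import *
from plant import status
s=status.read_state(); Rm=R.from_rotvec(s["orientation"]).as_matrix()
C=np.array([.509,-.328]); a=np.radians(79); Y=np.array([np.cos(a),np.sin(a)]); X=np.array([Y[1],-Y[0]])
p=s["tool_pos"][:2]-C
print(s["t"],"bar x,y,z mm",(p@X*1e3).round(2),(p@Y*1e3).round(2),(s["tool_pos"][2]*1e3).round(2),"F",s["force"].round(2),"tau",s["wrist_torque"].round(2),"yaw",np.degrees(np.arctan2(Rm[1,0],Rm[0,0])).round(2),Rm[:,2].round(3),"open",s["opening"])
E
python3 st.py
```

```text
6.7167 bar x,y,z mm 1.01 84.38 110.4 F [-0.1   0.3  -1.62] tau [-0.06 -0.08 -0.01] yaw 79.06 [ 0.002 -0.001 -1.   ] open 0.021579401302042254
```

Emit:
servo_tool(plan="0.0005 -0.001 0.003 0;0.0005 -0.001 0.006 0;0.0005 -0.001 0.008 0;0.0005 -0.001 0.010 0;0.0005 -0.001 0.011 0;0.0005 -0.001 0.011 0")

```text
t: 7.22
tool_pos: [0.5254, -0.2447, 0.1004]
orientation: [2.421, 1.998, 0.001]
force: [-5.0, 1.8, 10.9]
opening: 0.0214
gripper_force: 55.0
```

```bash
python3 st.py
```

```text
7.2167 bar x,y,z mm 0.22 84.88 100.35 F [-4.96  1.85 10.91] tau [ 0.12  0.88 -0.04] yaw 79.08 [ 0.002 -0.002 -1.   ] open 0.021387678912993972
```

Emit:
servo_tool(plan="0 0 0.001 0;0 0 0.001 0;0 0 0.002 0;0 0 0.002 0")

```text
t: 7.55
tool_pos: [0.5251, -0.2445, 0.0972]
orientation: [2.422, 1.999, 0.0]
force: [-1.6, -0.3, -0.4]
opening: 0.0215
gripper_force: 55.0
```

```bash
python3 st.py
```

```text
7.55 bar x,y,z mm -0.11 85.01 97.24 F [-1.56 -0.26 -0.41] tau [-0.02  0.07 -0.07] yaw 79.07 [ 0.001 -0.001 -1.   ] open 0.021521413260918533
```

Emit:
servo_tool(plan="0 0 0.001 0;0 0 0.002 0;0 0 0.003 0;0 0 0.004 0;0 0 0.004 0;0 0 0.004 0")

```text
t: 8.05
tool_pos: [0.525, -0.2446, 0.0942]
orientation: [2.422, 1.999, -0.0]
force: [-6.3, 4.0, 14.5]
opening: 0.0215
gripper_force: 55.0
```

```bash
python3 st.py
```

```text
8.05 bar x,y,z mm -0.17 84.97 94.2 F [-6.32  3.98 14.48] tau [ 0.25  1.52 -0.11] yaw 79.08 [ 0.001 -0.001 -1.   ] open 0.02148230601529898
```

Emit:
servo_tool(plan="0 -0.0005 0.0005 0;0 -0.0005 0.0005 0;0 -0.0005 0.0005 0")

```text
t: 8.3
tool_pos: [0.525, -0.2447, 0.0942]
orientation: [2.421, 1.998, 0.001]
force: [-6.1, 3.7, 16.0]
opening: 0.0213
gripper_force: 55.0
```

```bash
python3 st.py
```

```text
8.3 bar x,y,z mm -0.22 84.85 94.21 F [-6.09  3.72 16.02] tau [ 0.23  1.45 -0.07] yaw 79.08 [ 0.002 -0.002 -1.   ] open 0.02126660650955389
```

Emit:
servo_tool(plan="-0.003 -0.001 0 0;-0.007 -0.001 -0.0003 0;-0.011 -0.001 -0.0005 0;-0.015 -0.001 -0.0007 0;-0.019 -0.001 -0.0009 0;-0.02 -0.001 -0.0009 0")

```text
t: 8.8
tool_pos: [0.5207, -0.2647, 0.0951]
orientation: [2.42, 1.997, 0.002]
force: [-2.2, 1.5, 14.7]
opening: 0.0216
gripper_force: 55.0
```

```bash
python3 st.py
```

```text
8.8 bar x,y,z mm -0.55 64.37 95.12 F [-2.15  1.52 14.67] tau [ 0.12  0.63 -0.1 ] yaw 79.07 [ 0.003 -0.002 -1.   ] open 0.021601820090142932
```

Emit:
servo_tool(plan="-0.003 0 0.0004 0;-0.008 0 0.0004 0;-0.013 0 0.0002 0;-0.018 0 0 0;-0.023 0 -0.0003 0;-0.025 0 -0.0003 0;-0.025 0 -0.0003 0")

```text
t: 9.38
tool_pos: [0.516, -0.2897, 0.0961]
orientation: [2.42, 1.997, 0.001]
force: [-4.5, 2.0, 17.7]
opening: 0.022
gripper_force: 55.0
```

```bash
python3 st.py
```

```text
9.3833 bar x,y,z mm -0.47 38.91 96.06 F [-4.55  2.03 17.66] tau [-0.24  1.08 -0.02] yaw 79.05 [ 0.003 -0.003 -1.   ] open 0.022012023363756943
```

Emit:
servo_tool(plan="-0.003 0 0 0;-0.008 0 -0.0003 0;-0.013 0 -0.0005 0;-0.018 0 -0.0007 0;-0.023 0 -0.0009 0;-0.027 0 -0.001 0;-0.03 0 -0.0011 0;-0.03 0 -0.0011 0")

```text
t: 10.05
tool_pos: [0.5103, -0.3194, 0.0972]
orientation: [2.419, 1.996, 0.001]
force: [-3.9, 1.0, 17.5]
opening: 0.0214
gripper_force: 55.0
```

```bash
python3 st.py
```

```text
10.05 bar x,y,z mm -0.39 8.73 97.24 F [-3.88  0.98 17.46] tau [-0.21  0.93 -0.07] yaw 79.06 [ 0.003 -0.003 -1.   ] open 0.02135390012115715
```

Emit:
servo_tool(plan="-0.003 0 0 0;-0.008 0 -0.0002 0;-0.013 0 -0.0004 0;-0.018 0 -0.0006 0;-0.023 0 -0.0008 0;-0.027 0 -0.001 0;-0.03 0 -0.001 0;-0.03 0 -0.001 0")

```text
t: 10.72
tool_pos: [0.5035, -0.3476, 0.0951]
orientation: [2.422, 1.999, 0.0]
force: [0.1, 0.2, -1.8]
opening: 0.0215
gripper_force: 55.0
```

```bash
python3 st.py
```

```text
10.7167 bar x,y,z mm -1.7 -20.27 95.13 F [ 0.11  0.2  -1.81] tau [-0.03 -0.    0.01] yaw 79.05 [ 0.001 -0.001 -1.   ] open 0.02149623700835781
```

Emit:
servo_tool(plan="0 0.0007 0.001 0;0 0.0015 0.002 0;0 0.0015 0.003 0;0 0.0015 0.003 0")

```text
t: 11.05
tool_pos: [0.5038, -0.3472, 0.093]
orientation: [-2.422, -1.999, 0.003]
force: [-8.4, 2.0, 14.5]
opening: 0.0216
gripper_force: 55.0
```

```bash
python3 st.py
```

```text
11.05 bar x,y,z mm -1.4 -19.83 92.95 F [-8.43  2.05 14.49] tau [ 0.48  1.85 -0.02] yaw 79.08 [-0.002 -0.    -1.   ] open 0.021558790341496617
```

Emit:
servo_tool(plan="-0.003 0 0.0002 0;-0.009 0 0.0002 0;-0.015 0 0.0002 0;-0.021 0 0.0002 0;-0.027 0 0.0002 0;-0.03 0 0.0002 0;-0.03 0 0.0002 0")

```text
t: 11.63
tool_pos: [0.4979, -0.3775, 0.0929]
orientation: [-2.423, -1.999, 0.003]
force: [-9.2, 1.2, 13.7]
opening: 0.0213
gripper_force: 55.0
```

```bash
python3 st.py
```

```text
11.6333 bar x,y,z mm -1.42 -50.71 92.93 F [-9.16  1.23 13.66] tau [ 0.19  2.04 -0.03] yaw 79.05 [-0.002 -0.001 -1.   ] open 0.021343282670812255
```

Emit:
servo_tool(plan="-0.003 0 0.0003 0;-0.009 0 0.0005 0;-0.015 0 0.0006 0;-0.021 0 0.0007 0;-0.027 0 0.0007 0;-0.033 -0.0003 0.0007 0;-0.035 -0.0003 0.0007 0;-0.035 -0.0003 0.0007 0")

```text
t: 12.3
tool_pos: [0.4912, -0.4121, 0.0929]
orientation: [2.423, 1.999, -0.003]
force: [-8.0, 1.2, 16.7]
opening: 0.0215
gripper_force: 55.0
```

```bash
python3 st.py; python3 - <<'E'
from h import *
d={n:snap(n) for n in("wrist","top","scene")}
pickle.dump(d,open("w4.pkl","wb"))
a=cv2.resize(d["wrist"]["image"],(560,420)); b=cv2.resize(d["scene"]["image"][150:230,225:345],(240,160)); e=cv2.resize(d["top"]["image"][180:250,310:430],(240,140))
k=np.zeros((420,800,3),np.uint8); k[:,:560]=a; k[:160,560:]=b; k[180:320,560:]=e
cv2.imwrite("pics/w4.png",k)
E
```

```text
12.3 bar x,y,z mm -1.41 -86.0 92.9 F [-8.04  1.19 16.68] tau [0.23 2.1  0.04] yaw 79.05 [-0.001 -0.002 -1.   ] open 0.02147470009709839
```

View pics/w4.png

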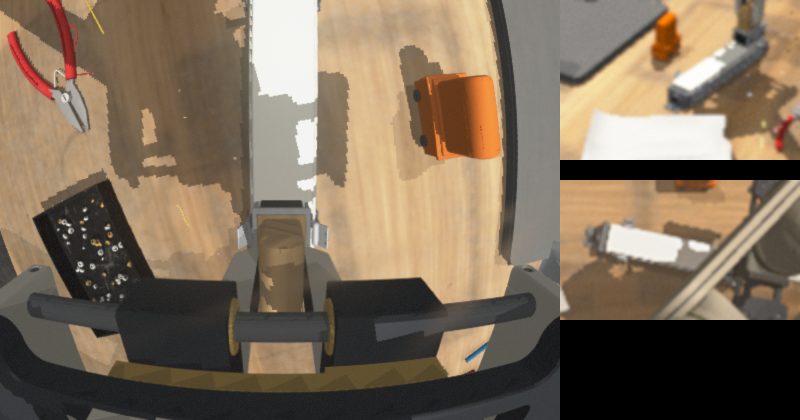

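The cover lies flat and level on the bar, with the roller on it between the plain clips. The TCP height stayed at 92.9 mm from y = -20 to -86 mm, which puts the cover top at 34 mm. Both ends are therefore home, with the roller still pressing at about 17 N.

```bash
python3 -c "
from plant import robot; print(robot.close_job())"
```

```text
the job is handed in; nothing more can be done
None
```

I handed the job in with both cover ends home and the roller still gripped, pressing on the plain end at about 17 N. The plain end snapped early, near y = -20 mm, and the pressing force fell to about zero until I pressed again, so the "without lifting off" condition may not be fully met.

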